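Dial in the pack tester and start it

ROBOT

A 7-joint arm with a two-finger parallel gripper is mounted at the origin on a cart in front of the work surface, level with it; the furniture and walls round the work are solid. World frame = base frame: x ahead of the robot, y to its left, z up, the work surface at z = 0. Lengths are in m, angles in rad, forces in N, time in s.
With the tool pointing down it reaches from about 0.425 to 0.875 m from the base axis. Payload 4.7 kg.
Tool frame: the origin (TCP) lies where the fingers leave the gripper's body, on its centre line; the fingertips stand 70 mm ahead of it and the grasp point (between the pads) lies 51 mm ahead of it; z points along the fingers, y is the line along which they close (so a half turn about z gives the same grasp; the last joint's range is limited). The gripper opens to 87 mm and grips with 3 to 60 N. Pads are 19 mm wide; open, the fingers measure 117 mm over their backs; the gripper's body (75 mm by 190 mm) begins 51 mm behind the grasp point.
Start: joints at [-1.24, 0.321, -0.07, 1.45, 0.023, 1.371, -0.057], TCP at [0.203, 0.618, 0.292] pointing down, gripper open.
Joint ranges: [-2.86, 2.86], [-0.3, 2.09], [-1.38, 1.24], [0.06, 2.45], [-1.56, 4.7], [0.09, 2.05], [-2.69, 2.69]. Speed limits (rad/s): [2.57, 2.57, 3.14, 3.14, 3.14, 3.14, 3.14].

INTERFACE

Orientations are given as a rotation vector (axis times angle).
In Python, from bench import ctrl gives the robot as it stands.
- The arm moves only by the tool play_rows, never from a script. Its argument "increments" is a list that holds one entry, the list of rows, each a list of 7 numbers: the shift along the tool's x, y, z as a fraction of full scale, then the turn, a rotation vector about the tool's x, y, z as a fraction of full scale, then the gripper command: -1 is shut, 1 is fully open, values between are in proportion. A call has 1 to 8 rows; each row is the pose to reach, as a shift and turn from the pose commanded when the call began, along the tool's axes at that moment; what a row does not reach only later rows make up. Full scale, the value 1, is 0.1 m for a shift and 90 degrees for a turn. A row lasts 1/10 s, in which the tool goes at most 50 mm and 8.59 degrees, less where a joint would pass 70% of its speed; a pose out of reach is approached as far as the arm can. A call with a number of a shift or a turn outside -1 to 1 is refused whole. A call with a gripper value outside its range is refused whole. The fingers move at their own pace and stop on an object; "squeeze" is the grip in N (left out, the last holds). Time passes only in rows, so rows that repeat a pose let the fingers close. It gives the time, the measured TCP pose, the force, the opening and the grip force at its end, in the units of the state.
- ctrl.get_state(): the state, without advancing time (a new reading comes with each control period).
- ctrl.get_image(name): name is "scene" or "top" or "wrist"; returns the picture (384x512x3 uint8, red, green, blue); there is no depth.
- ctrl.get_calibration(name): a dict with "vertical_fov" (degrees; the focal length in pixels is half the picture's height over the tangent of half this angle, whatever the lens; pixels are square), "cx", "cy" (the principal point, pixels), "R" (3x3) and "t" (3): a world point X has camera coordinates R X + t; the wrist camera has in their place "T_tool_cam" (4x4, takes a point from camera to tool coordinates, whose origin is the TCP and whose axes are the flange's). Camera axes: x right, y down, z forward; pixel columns grow to the right and rows downward; lengths in m; the calibration is good to about 2 mm. A picture is of the moment at which its call begins: read the wrist's pose just before it. get_calibration takes no time and is no camera call.
- ctrl.close_job(): hands the job in; it is judged then, once.
The state is a dict: "time": time; "joint_positions": joint angles; "qd": joint speeds; "joint_torque": joint torques, N m; "position": TCP position; "tool_rot": TCP orientation; "ft_force": force on the tool from outside, world axes, zero at the start; "torque": the same for the moment, N m; "grip_width": opening from 0.0 (shut) to 1.0 (fully open); "grip_force": force on a finger pad.
Only numpy, scipy, OpenCV 4.12 (cv2) and the standard library are available. Lean on these libraries where they do the work, as an engineer would, in place of code of your own. Each camera call takes 0.05 s, during which the arm holds its last target. There are 200 camera calls.

TASK

With a fingertip against the side of its pointer, push the pack tester's rotary selector clockwise, click by click, to its fifth position (counting clockwise from the anticlockwise end stop as the first), without letting it run on past the fifth. Only then press the tester's start button right down and let it come back up. Do not pinch the pointer between the fingers, and leave the multimeter, solder spool, parts cup and flux tin where they are.

Things in the scene. Friction and masses are not known exactly. Their poses are not given: they have to be found in the camera images.
- tester: Pack tester: grey box fixed flat on the bench, 170 (x) x 240 (y) x 55 mm high, flat metal top panel. Origin: centre of its underside; x to its far side, y left, z up. On the panel: selector axis at (12, 38) mm, a tick mark for each of 7 positions at radius 62 to 70 mm; start button at (-52, -75) mm. Nothing there stands above the selector. Two brass posts stick 13 mm out of its near side.
- selector_axis (a point): Point on the selector's turning axis at the level of the top panel (55 mm above the bench). Its axes are parallel to the tester's.
- selector (a joint): Selector angle, rad, clockwise from above positive; 0 = pointer to the tester's left (+y), first position. Positions are 0.524 apart: fourth 1.571 (to the far side, +x), fifth 2.094, seventh 3.142. A detent holds it; pushed past half way it snaps to the next. A click takes 0.16 N m (4 N at 40 mm). Starts in the first, second or third position. Stops 0.10 outside first and seventh.
- selector_tip (a point): End of the pointer, on its top: 58 mm from the axis, 32 mm above the panel. The pointer is an upright black bar 15 mm wide from a 34 mm round hub out to 58 mm; its sides stand from 7 to 29 mm above the panel, its 6 mm middle rib up to 32 mm; a thin white line on top shows where it points.
- start_button (a joint): Travel (m) of the start button: 0 up, 0.006 fully down. Spring loaded, about 5 N fully down, returns by itself.
- start_button_top (a point): Centre of the top of the start button, a white round cap of 28 mm diameter in a dark housing on the tester's panel; pressed straight down.
- multimeter: Loose bystander: orange and black multimeter lying on its back at the tester's right, 158 x 80 x 46 mm; origin at the centre of its underside. Its own dial is not the one meant.
- solder_spool: Loose bystander: spool of solder, 56 mm diameter, 38 mm high, behind the tester; origin at the centre of its underside.
- parts_cup: Loose bystander: small open grey cup, 64 mm diameter, 40 mm high, behind the tester; origin at the centre of its underside.
- flux_tin: Loose bystander: round tin, 51 mm diameter, 21 mm high, in front of the tester; origin at the centre of its underside.

How it is judged:
On the way, in this order (a step that is already met when the one before it is completed fails the run):
1. the selector rests in its fifth position (value of joint selector between 1.9744 and 2.2144 rad and velocity of joint selector between -0.2 and 0.2 rad/s), for 0.2 s.
2. the start button is pressed right down with the selector in its fifth position (value of joint selector between 1.9744 and 2.2144 rad and value of joint start_button above 0.0045 m), for 0.02 s.
At the end, for the whole second after the job is handed in: The selector stands in its fifth position (2.094 rad, within 0.12), the start button is back up (under 1.2 mm of travel) after having been pressed at least 4.5 mm, and the four bystanders lie within 15 mm of where they were (value of joint selector between 1.9744 and 2.2144 rad and value of joint start_button below 0.0012 m and distance of each of multimeter, solder_spool, parts_cup, flux_tin from where it was at the start of the episode below 0.015 m); the robot touches nothing.
It fails at once if the selector runs on past the fifth position towards the sixth (more than 0.30 rad beyond the fifth) (value of joint selector above 2.3944 rad).
It fails at once if the start button is pressed (3 mm or more) while the selector is not in its fifth position (not (value of joint selector between 1.9744 and 2.2144 rad) and value of joint start_button above 0.003 m).
It fails at once if the pointer is pinched: both its faces are pressed by the fingers at once (over 1 N each) (contact force between the fingers and selector_c2 above 1 N and contact force between the fingers and selector_c3 above 1 N).
It fails at once if the multimeter, solder spool, parts cup or flux tin is moved more than 15 mm (distance of any of multimeter, solder_spool, parts_cup, flux_tin from where it was at the start of the episode above 0.015 m).
It also fails if it takes over 64 s, if anything falls off the work surface, if the arm or the gripper's body presses on something with over 40 N, if the wrist force passes 120 N, or if a joint passes its speed limit or range.

## Working session

There is one attempt and no reset: what is moved stays moved. The work goes in short steps, Python scripts to look and compute and a tool call to move; the robot and the scene stay as the last step left them, time stands still between calls to the robot, and variables do not carry over. Pictures are saved under pics/ and viewed, at most 10 in all, crops included, and the job is handed in when it is done.

Besides the shell and the picture viewer there is one more tool, called after "Request:" by a JSON object that holds its "method" and its "body". play_rows: Moves the arm, as the interface text tells. Shift numbers are shares of 0.1 m and turn numbers shares of 90 degrees, none past 1 either way. Its arguments: {"type":"object","properties":{"increments":{"type":"array"},"squeeze":{"type":"number"}},"required":["increments"]}

```bash
mkdir -p pics
python3 - <<'E'
from bench import ctrl
import cv2,numpy as np
s=ctrl.get_state();print(s)
for n in("scene","top"):
    c=ctrl.get_calibration(n);print(n,c)
    cv2.imwrite(f"pics/{n}.png",ctrl.get_image(n)[:,:,::-1])
print(ctrl.get_calibration("wrist"))
E
```

```text
{'time': 0.0, 'joint_positions': array([-1.23990549,  0.3218257 , -0.07006125,  1.45165955,  0.02260516,
        1.37083823, -0.05694676]), 'qd': array([ 0.00111224,  0.00096417,  0.00034984,  0.00074803,  0.00032562,
       -0.00166399, -0.00098077]), 'joint_torque': array([-5.37128126e-04, -4.91282344e+01, -4.04102392e-01, -3.12535536e+01,
       -6.37565064e-02,  4.35763830e-02,  1.84482592e-04]), 'position': array([0.20241065, 0.61723164, 0.29116723]), 'tool_rot': array([-4.95563305e-01, -3.10206168e+00,  3.03853297e-03]), 'ft_force': array([ 0.24261492, -0.02710395,  0.17254937]), 'torque': array([-0.07825193, -0.01266541, -0.01726817]), 'grip_force': 0.0, 'grip_width': 1.003217591642058}
scene {'vertical_fov': 44.55387454637494, 'cx': 261.3028506109343, 'cy': 184.45052964741788, 'R': array([[ 0.51866396, -0.85489097,  0.01221148],
       [-0.46111433, -0.29172934, -0.83801406],
       [ 0.71997311,  0.4290168 , -0.54551197]]), 't': array([-0.35267324,  0.2971254 ,  0.64453221])}
top {'vertical_fov': 55.45914431920927, 'cx': 255.65071572769676, 'cy': 190.465491220122, 'R': array([[-0.02712954, -0.99900962,  0.03526712],
       [-0.9972735 ,  0.02462665, -0.06956355],
       [ 0.06862615, -0.03705819, -0.99695393]]), 't': array([-0.10316611,  0.52909612,  0.89894412])}
{'vertical_fov': 59.17817565873804, 'cx': 258.6888497783974, 'cy': 191.20701731781838, 'T_tool_cam': array([[-4.45512429e-04, -9.62330169e-01, -2.71883152e-01,
         7.54949278e-02],
       [ 9.99999840e-01, -5.23593030e-04,  2.14640041e-04,
         8.59195539e-04],
       [-3.48910710e-04, -2.71883013e-01,  9.62330248e-01,
        -9.22701894e-02],
       [ 0.00000000e+00,  0.00000000e+00,  0.00000000e+00,
         1.00000000e+00]])}
```

View pics/top.png

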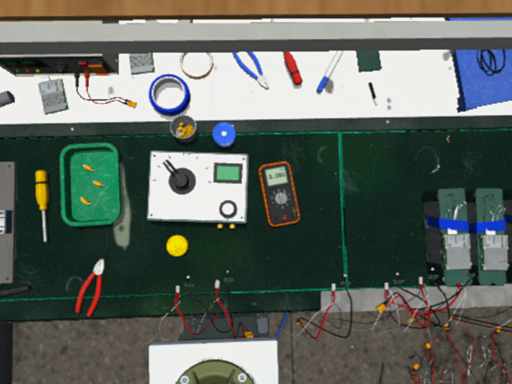

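View pics/scene.png

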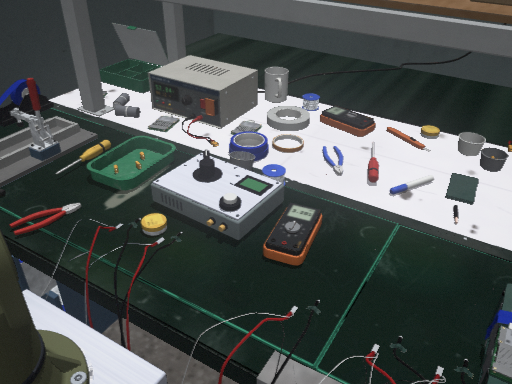

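The top view shows the tester with panel corners at about (150,152), (248,154), (246,223) and (149,220). The selector hub is near (182,180), its pointer aims up-left, and the start button is near (228,208). The cup (184,128) and spool (224,133) are behind the tester, the flux tin (177,245) is in front, and the multimeter (280,193) is to its right.

```bash
cat > h.py <<'E'
import numpy as np,cv2
from bench import ctrl
from scipy.spatial.transform import Rotation as Ro
def cam(n,s=None):
    c=ctrl.get_calibration(n); f=192/np.tan(np.radians(c["vertical_fov"]/2))
    K=np.array([[f,0,c["cx"]],[0,f,c["cy"]],[0,0,1]])
    if n=="wrist":
        T=np.eye(4);T[:3,:3]=Ro.from_rotvec(s["tool_rot"]).as_matrix();T[:3,3]=s["position"]
        M=np.linalg.inv(T@np.array(c["T_tool_cam"]));return K,M[:3,:3],M[:3,3]
    return K,np.array(c["R"]),np.array(c["t"])
def ray(C,uv,z):
    K,R,t=C;o=-R.T@t;d=R.T@np.linalg.inv(K)@np.array([*uv,1.]);return o+d*(z-o[2])/d[2]
def proj(C,X):
    K,R,t=C;p=K@(R@np.asarray(X)+t);return p[:2]/p[2]
E
python3 - <<'E'
from h import *
C=cam("top")
for u in[(150,152),(248,154),(246,223),(149,220),(228,209)]:print(u,ray(C,u,.055))
print("hub",ray(C,(182,180),.085))
for n,u,z in[("cup",(184,128),.04),("spool",(224,133),.038),("flux",(177,245),.02),("mm",(280,193),.046)]:print(n,ray(C,u,z))
im=cv2.imread("pics/top.png")[110:260,130:310]
cv2.imwrite("pics/topc.png",cv2.resize(im,None,fx=4.4,fy=4,interpolation=cv2.INTER_CUBIC) if 0 else cv2.resize(im,None,fx=4,fy=4,interpolation=cv2.INTER_CUBIC))
E
```

```text
(150, 152) [0.62321026 0.13706939 0.055     ]
(248, 154) [ 0.61334025 -0.09932436  0.055     ]
(246, 223) [ 0.44605074 -0.09021634  0.055     ]
(149, 220) [0.45960072 0.14060901 0.055     ]
(228, 209) [ 0.48080562 -0.04778321  0.055     ]
hub [0.55042316 0.05633119 0.085     ]
cup [0.68417167 0.05705865 0.04      ]
spool [ 0.67021283 -0.04131562  0.038     ]
flux [0.39593858 0.08136063 0.02      ]
mm [ 0.51677465 -0.1754059   0.046     ]
```

View pics/topc.png

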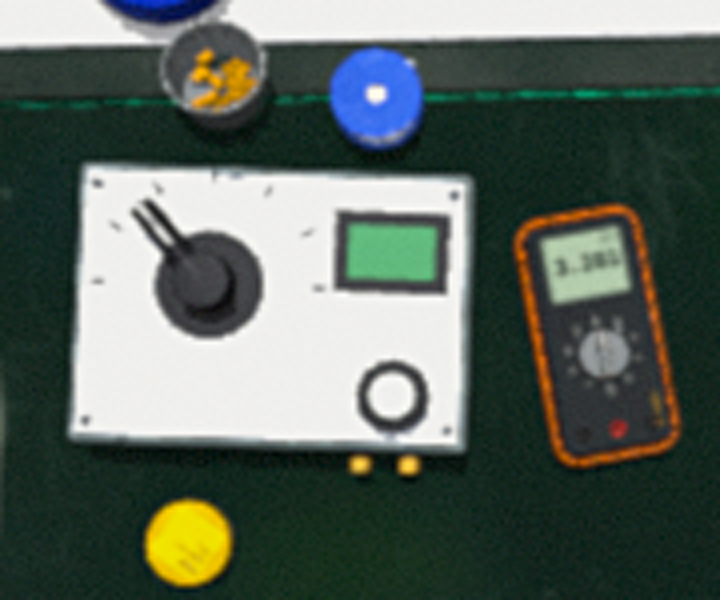

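The crop shows the seven ticks, from the first at crop (97,280) to the fourth at (213,174) and the seventh at (319,288). The pointer ends near (143,205), and the button is at (392,396). I'll fit the tester's pose from these points.

Run:
```python
from h import *
C=cam("top")
f=lambda u,v:(130-.375+u/4,110-.375+v/4)
T=[(97,280),(116,226),(158,188),(213,174),(268,190),(307,232),(319,288)]
P=[ray(C,f(*u),.0555)[:2] for u in T]+[ray(C,f(*u),.0555)[:2] for u in[(83,165),(472,178),(465,450),(70,438)]]
a=np.arange(7)*np.pi/6
Q=[(.012+.066*np.sin(t),.038+.066*np.cos(t)) for t in a]+[(.085,.12),(.085,-.12),(-.085,-.12),(-.085,.12)]
P=np.array(P);Q=np.array(Q);pm,qm=P.mean(0),Q.mean(0)
U,S,V=np.linalg.svd((Q-qm).T@(P-pm));R=(U@V).T;t=pm-R@qm
yaw=np.arctan2(R[1,0],R[0,0]);print("t",t,"yaw",yaw,"\nres mm",np.round((P-Q@R.T-t)*1e3,1).tolist())
ax=R@[.012,.038]+t;print("axis",ax,"button",R@[-.052,-.075]+t)
print("button seen",ray(C,f(392,396),.062))
for k in range(3):
    th=k*np.pi/6;d=R@[np.sin(th),np.cos(th)]
    print(k+1,[((proj(C,[*(ax+r*d),.087])-[129.6,109.6])*4).round(0) for r in(0,.058)])
p=ray(C,f(143,206),.087)[:2];q=R.T@(p-ax);print("tip angle",np.arctan2(q[0],q[1]),np.linalg.norm(q))
for k in(4,):
    th=4*np.pi/6;print("tip5",ax+.058*(R@[np.sin(th),np.cos(th)]))
```

```text
t [0.5378685  0.02385663] yaw -0.05492523685597398 
res mm [[0.4, 1.2], [0.3, 0.2], [0.1, 0.3], [0.9, 0.7], [1.1, 0.2], [0.4, -0.1], [-0.4, 0.3], [-3.5, -3.0], [-3.2, 2.2], [1.8, 1.3], [2.2, -3.5]]
axis [0.55193651 0.06114056] button [ 0.48182959 -0.04817559]
button seen [ 0.48158322 -0.04718758  0.062     ]
1 [array([201., 279.]), array([100., 276.])]
2 [array([201., 279.]), array([116., 226.])]
3 [array([201., 279.]), array([154., 191.])]
tip angle 0.8690560418241517 0.05424544221789722
tip5 [0.60049821 0.02942681]
```

Request:
{"method": "play_rows", "body": {"increments": [[[-0.5, -0.37, 0, 0, 0, -0.085, -1], [-1, -0.735, 0, 0, 0, -0.167, -1], [-1, -0.735, 0, 0, 0, -0.167, -1], [-1, -0.735, 0, 0, 0, -0.167, -1]]], "squeeze": 5}}

```text
time: 0.5
position: [0.2788, 0.5129, 0.2922]
tool_rot: [0.097, 3.138, -0.003]
ft_force: [-0.1, 0.7, -0.4]
grip_width: 0.723
grip_force: 0.0
```

Request:
{"method": "play_rows", "body": {"increments": [[[-0.25, -0.3, 0, 0, 0, 0, -1], [-0.5, -0.6, 0, 0, 0, 0, -1], [-0.74, -0.92, 0, 0, 0, 0, -1], [-0.74, -0.92, 0, 0, 0, 0, -1]]]}}

```text
time: 0.9
position: [0.3474, 0.4164, 0.2922]
tool_rot: [0.098, 3.138, -0.004]
ft_force: [-0.8, 0.3, -0.0]
grip_width: 0.356
grip_force: 0.0
```

Request:
{"method": "play_rows", "body": {"increments": [[[-0.25, -0.3, 0, 0, 0, 0, -1], [-0.5, -0.6, 0, 0, 0, 0, -1], [-0.74, -0.92, 0, 0, 0, 0, -1], [-0.74, -0.92, 0, 0, 0, 0, -1]]]}}

```text
time: 1.3
position: [0.4157, 0.3205, 0.2922]
tool_rot: [0.098, 3.138, -0.003]
ft_force: [-0.0, 0.0, 1.0]
grip_width: 0.032
grip_force: 0.0
```

Request:
{"method": "play_rows", "body": {"increments": [[[-0.25, -0.3, 0, 0, 0, 0, -1], [-0.5, -0.6, 0, 0, 0, 0, -1], [-0.74, -0.92, 0, 0, 0, 0, -1], [-0.74, -0.92, 0, 0, 0, 0, -1]]]}}

```text
time: 1.7
position: [0.4842, 0.2245, 0.2922]
tool_rot: [0.098, 3.138, -0.004]
ft_force: [-0.1, -0.3, 0.6]
grip_width: 0.007
grip_force: 0.0
```

Request:
{"method": "play_rows", "body": {"increments": [[[-0.25, -0.3, 0, 0, 0, 0, -1], [-0.5, -0.6, 0, 0, 0, 0, -1], [-0.74, -0.92, 0, 0, 0, 0, -1], [-0.74, -0.92, 0, 0, 0, 0, -1], [-0.74, -0.92, 0, 0, 0, 0, -1]]]}}

```text
time: 2.2
position: [0.5502, 0.1342, 0.2918]
tool_rot: [-0.086, -3.14, -0.001]
ft_force: [-0.9, 0.9, 0.4]
grip_width: 0.001
grip_force: 0.0
```

Run:
```python
from h import *
s=ctrl.get_state();R=Ro.from_rotvec(s["tool_rot"]).as_matrix()
print(s["time"],s["position"],R.round(3),s["grip_width"],s["joint_positions"].round(2),s["ft_force"])
im=ctrl.get_image("wrist");cv2.imwrite("pics/w1.png",im[:,:,::-1])
C=cam("wrist",s);ax=[.5519,.0611]
print(proj(C,[*ax,.055]),proj(C,[*ax,.087]))
np.save("s1.npy",np.r_[s["position"],s["tool_rot"]])
```

```text
2.2 [0.55015345 0.13416498 0.2918367 ] [[-0.998  0.055 -0.001]
 [ 0.055  0.998  0.001]
 [ 0.001  0.001 -1.   ]] 0.0007885780415681028 [-0.59  0.14  0.33  1.68 -0.05  1.33  1.27] [-0.8669888   0.92740969  0.35577195]
[184.65803056 179.91544991] [177.28344773 188.31292468]
```

View pics/w1.png

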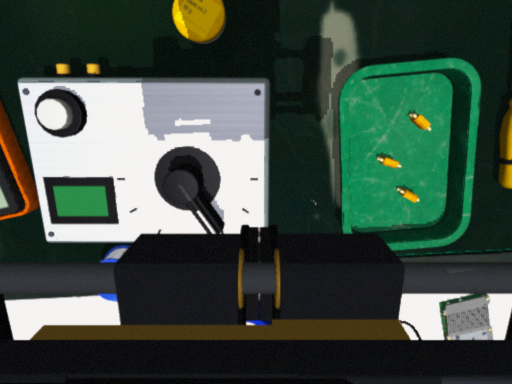

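The wrist view is upside down. It shows the hub at about (183,180) with the disc around it, the pointer's white line ending near (211,232), the button at (57,112), and ticks at (122,180) and (247,179). The predicted axis position agrees.

Run:
```python
from h import *
a=np.load("s1.npy");s=dict(position=a[:3],tool_rot=a[3:]);C=cam("wrist",s)
ax=np.array([.5519,.0611]);y=-.055;R=np.array([[np.cos(y),-np.sin(y)],[np.sin(y),np.cos(y)]])
for k in(0,1,2,3):
    d=R@[np.sin(k*np.pi/6),np.cos(k*np.pi/6)];print(k+1,proj(C,[*(ax+.02*d),.087]),proj(C,[*(ax+.058*d),.087]),"tick",proj(C,[*(ax+.066*d),.055]))
d=R@[0,-1];print("tick7",proj(C,[*(ax+.066*d),.055]),"button",ray(C,(53,111),.064),"corners")
for c in[(-.085,.12),(-.085,-.12)]:print(proj(C,[*(R@c+[.5379,.0239]),.055]))
im=cv2.imread("pics/w1.png")[130:250,110:270];cv2.imwrite("pics/w1c.png",cv2.resize(im,None,fx=4,fy=4,interpolation=cv2.INTER_CUBIC))
```

```text
1 [199.24810919 188.29804315] [240.9753576  188.26977205] tick [250.54314359 179.87197804]
2 [196.85503616 198.80240473] [233.11107414 218.23398989] tick [242.16888181 211.05787107]
3 [189.33255591 206.38085558] [211.25485061 239.25386989] tick [219.4255562  232.90260002]
4 [178.70218767 209.13652366] [181.266823   246.77903751] tick [188.40173545 240.71631716]
tick7 [118.75459414 179.95893387] button [ 0.47799515 -0.05039272  0.064     ] corners
[267.21549446  77.95267089]
[ 7.39657977 78.06822544]
```

View pics/w1c.png

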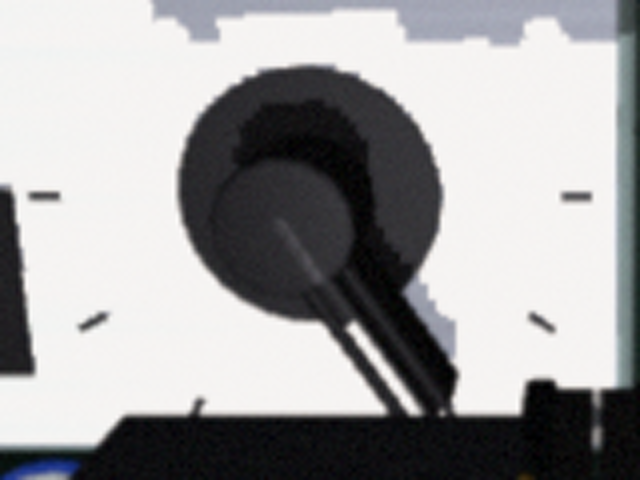

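The pointer stands in the third position: its line lies at 55°, against 56° expected there. I'll lower the closed fingertips beside the pointer's anticlockwise side.

Request:
{"method": "play_rows", "body": {"increments": [[[-0.27, -0.17, 0.3, 0, 0, 0, -1], [-0.27, -0.17, 0.6, 0, 0, 0, -1], [-0.27, -0.17, 1, 0, 0, 0, -1], [-0.27, -0.17, 1, 0, 0, 0, -1], [-0.27, -0.17, 1, 0, 0, 0, -1]]]}}

```text
time: 2.75
position: [0.5755, 0.1167, 0.1924]
tool_rot: [-0.081, -3.139, -0.001]
ft_force: [0.4, 0.3, 0.5]
grip_width: 0.002
grip_force: 0.0
```

Request:
{"method": "play_rows", "body": {"increments": [[[0, 0, 0.2, 0, 0, 0, -1], [0, 0, 0.4, 0, 0, 0, -1], [0, 0, 0.53, 0, 0, 0, -1], [0, 0, 0.53, 0, 0, 0, -1], [0, 0, 0.53, 0, 0, 0, -1]]]}}

```text
time: 3.25
position: [0.5769, 0.1153, 0.1407]
tool_rot: [0.085, 3.139, 0.001]
ft_force: [-0.3, 0.1, 0.8]
grip_width: 0.007
grip_force: 0.0
```

Run:
```python
from h import *
s=ctrl.get_state()
print(s["time"],s["position"],s["ft_force"],s["tool_rot"])
cv2.imwrite("pics/w2.png",np.hstack([ctrl.get_image("wrist")[:,:,::-1][:,100:400],cv2.resize(ctrl.get_image("scene")[120:260,140:300,::-1],None,fx=2.743,fy=2.743)]))
```

```text
3.25 [0.57692407 0.11526248 0.14071729] [-0.32348533  0.07117147  0.83888019] [8.45731144e-02 3.13864723e+00 1.27196596e-03]
```

View pics/w2.png

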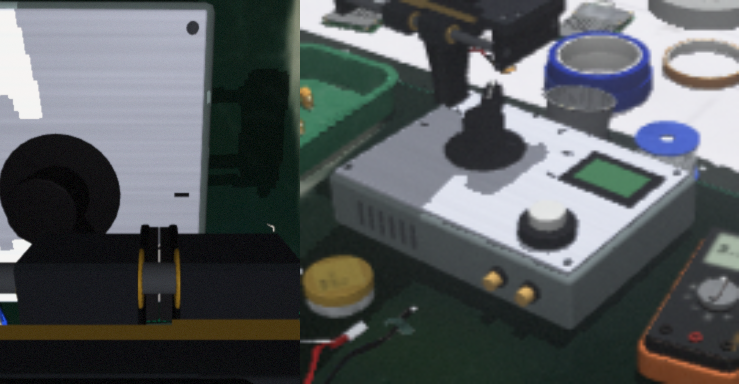

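The fingers are down on the pointer's anticlockwise side, clear of it, and the force reads about zero. Next is the first click.

Request:
{"method": "play_rows", "body": {"increments": [[[-0.03, -0.06, 0, 0, 0, 0, -1], [-0.05, -0.1, 0, 0, 0, 0, -1], [-0.08, -0.13, 0, 0, 0, 0, -1], [-0.11, -0.16, 0, 0, 0, 0, -1], [-0.13, -0.18, 0, 0, 0, 0, -1]]]}}

```text
time: 3.85
position: [0.5858, 0.0987, 0.139]
tool_rot: [-0.083, -3.134, -0.006]
ft_force: [-9.1, 5.8, 6.0]
grip_width: 0.008
grip_force: 4.7
```

Request:
{"method": "play_rows", "body": {"increments": [[[-0.02, -0.01, 0, 0, 0, 0, -1], [-0.03, -0.025, 0, 0, 0, 0, -1], [-0.04, -0.04, 0, 0, 0, 0, -1], [-0.05, -0.05, 0, 0, 0, 0, -1], [-0.05, -0.05, 0, 0, 0, 0, -1]]]}}

```text
time: 4.35
position: [0.5901, 0.0937, 0.1384]
tool_rot: [-0.082, -3.133, -0.005]
ft_force: [-6.0, 4.4, 1.8]
grip_width: 0.008
grip_force: 3.3
```

Run:
```python
from h import *
s=ctrl.get_state()
print(s["time"],s["position"],s["ft_force"])
cv2.imwrite("pics/w3.png",np.hstack([cv2.resize(ctrl.get_image("top")[125:245,135:265,::-1],None,fx=3.2,fy=3.2),cv2.resize(ctrl.get_image("scene")[120:260,170:300,::-1],None,fx=2.743,fy=2.743)]))
```

```text
4.35 [0.59007546 0.09370946 0.13837485] [-6.00873692  4.39306337  1.77874784]
```

View pics/w3.png

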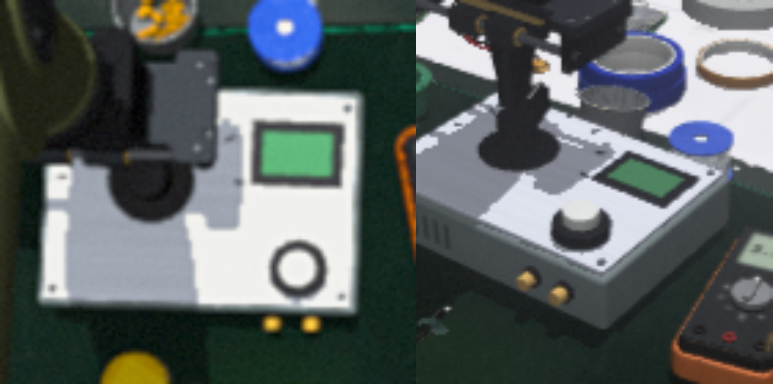

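The top crop shows the gripper over the pointer, and the scene crop shows the fingers against its left face. There is still about 7 N of contact near the half-way point, so I'll continue in small steps.

Request:
{"method": "play_rows", "body": {"increments": [[[-0.01, -0.015, 0, 0, 0, 0, -1], [-0.02, -0.03, 0, 0, 0, 0, -1], [-0.03, -0.04, 0, 0, 0, 0, -1], [-0.03, -0.05, 0, 0, 0, 0, -1], [-0.03, -0.05, 0, 0, 0, 0, -1]]]}}

```text
time: 4.95
position: [0.5936, 0.0876, 0.1383]
tool_rot: [-0.083, -3.135, -0.003]
ft_force: [-3.5, 4.0, -0.1]
grip_width: 0.009
grip_force: 1.9
```

Request:
{"method": "play_rows", "body": {"increments": [[[-0.01, -0.01, 0, 0, 0, 0, -1], [-0.01, -0.02, 0, 0, 0, 0, -1], [-0.02, -0.03, 0, 0, 0, 0, -1], [-0.02, -0.04, 0, 0, 0, 0, -1], [-0.02, -0.04, 0, 0, 0, 0, -1]]]}}

```text
time: 5.45
position: [0.597, 0.0818, 0.1388]
tool_rot: [-0.085, -3.139, -0.001]
ft_force: [-1.8, 2.3, -0.4]
grip_width: 0.008
grip_force: 1.2
```

Run:
```python
from h import *
s=ctrl.get_state()
print(s["time"],s["position"],s["ft_force"],s["torque"])
cv2.imwrite("pics/w4.png",np.hstack([cv2.resize(ctrl.get_image("scene")[130:220,180:260,::-1],None,fx=5,fy=5,interpolation=cv2.INTER_CUBIC),cv2.resize(ctrl.get_image("wrist")[130:270,110:230,::-1],(386,450),interpolation=cv2.INTER_CUBIC)]))
```

```text
5.45 [0.59697682 0.08183122 0.13879389] [-1.76724831  2.25230244 -0.38925216] [ 0.52130558  0.4002632  -0.0111153 ]
```

View pics/w4.png

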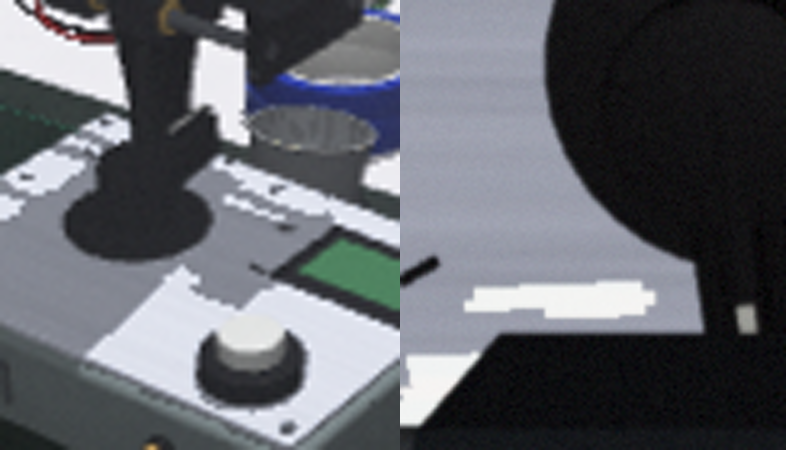

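The pointer now stands at the fourth position, pointing to the far side: it is upright in the wrist crop and the force is down to 2.8 N. I'll push slowly towards the fifth.

Request:
{"method": "play_rows", "body": {"increments": [[[-0.01, -0.02, 0, 0, 0, 0, -1], [-0.02, -0.04, 0, 0, 0, 0, -1], [-0.03, -0.06, 0, 0, 0, 0, -1], [-0.04, -0.08, 0, 0, 0, 0, -1], [-0.04, -0.08, 0, 0, 0, 0, -1]]]}}

```text
time: 6.05
position: [0.6003, 0.0751, 0.1392]
tool_rot: [-0.084, -3.139, -0.004]
ft_force: [-3.4, 5.4, 0.2]
grip_width: 0.007
grip_force: 2.6
```

Request:
{"method": "play_rows", "body": {"increments": [[[-0.01, -0.015, 0, 0, 0, 0, -1], [-0.015, -0.03, 0, 0, 0, 0, -1], [-0.02, -0.04, 0, 0, 0, 0, -1], [-0.02, -0.04, 0, 0, 0, 0, -1]]]}}

```text
time: 6.45
position: [0.6016, 0.0723, 0.1391]
tool_rot: [-0.083, -3.138, -0.006]
ft_force: [-5.1, 6.8, -0.7]
grip_width: 0.008
grip_force: 3.4
```

Request:
{"method": "play_rows", "body": {"increments": [[[0, -0.01, 0, 0, 0, 0, -1], [-0.01, -0.02, 0, 0, 0, 0, -1], [-0.01, -0.02, 0, 0, 0, 0, -1]]]}}

```text
time: 6.75
position: [0.6025, 0.0705, 0.139]
tool_rot: [-0.083, -3.138, -0.007]
ft_force: [-4.9, 7.8, -0.3]
grip_width: 0.004
grip_force: 3.5
```

Request:
{"method": "play_rows", "body": {"increments": [[[0, -0.01, 0, 0, 0, 0, -1], [-0.005, -0.02, 0, 0, 0, 0, -1], [-0.005, -0.02, 0, 0, 0, 0, -1]]]}}

```text
time: 7.05
position: [0.6031, 0.0686, 0.139]
tool_rot: [-0.083, -3.138, -0.007]
ft_force: [-4.5, 8.3, -1.6]
grip_width: 0.003
grip_force: 3.5
```

Request:
{"method": "play_rows", "body": {"increments": [[[0, -0.01, 0, 0, 0, 0, -1], [0, -0.02, 0, 0, 0, 0, -1], [0, -0.02, 0, 0, 0, 0, -1]]]}}

```text
time: 7.35
position: [0.6031, 0.0666, 0.139]
tool_rot: [-0.082, -3.139, -0.007]
ft_force: [-4.4, 7.8, -0.5]
grip_width: 0.008
grip_force: 3.3
```

Request:
{"method": "play_rows", "body": {"increments": [[[0, -0.01, 0, 0, 0, 0, -1], [0, -0.02, 0, 0, 0, 0, -1], [0, -0.02, 0, 0, 0, 0, -1]]]}}

```text
time: 7.65
position: [0.6034, 0.064, 0.1391]
tool_rot: [-0.083, -3.14, -0.006]
ft_force: [-2.2, 6.7, -1.0]
grip_width: 0.01
grip_force: 2.8
```

Run:
```python
from h import *
s=ctrl.get_state()
print(s["time"],s["position"],s["ft_force"])
cv2.imwrite("pics/w5.png",np.hstack([cv2.resize(ctrl.get_image("scene")[130:220,180:260,::-1],None,fx=5,fy=5,interpolation=cv2.INTER_CUBIC),cv2.resize(ctrl.get_image("wrist")[130:270,130:250,::-1],(386,450),interpolation=cv2.INTER_CUBIC)]))
```

```text
7.65 [0.6033952  0.06401724 0.13913863] [-2.23362427  6.67786968 -1.0044224 ]
```

View pics/w5.png

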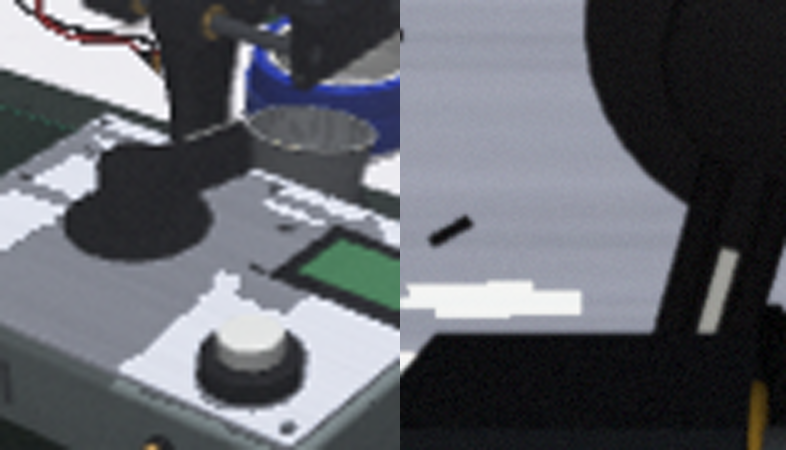

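The wrist crop puts the pointer's white line about 17° past the far-side direction (roughly 1.87 rad). That is just past half way, and the force is falling. I'll ease it on.

Request:
{"method": "play_rows", "body": {"increments": [[[0, -0.01, 0, 0, 0, 0, -1], [0, -0.02, 0, 0, 0, 0, -1], [0, -0.02, 0, 0, 0, 0, -1], [0, -0.02, 0, 0, 0, 0, -1]]]}}

```text
time: 8.15
position: [0.6042, 0.0595, 0.1396]
tool_rot: [0.085, 3.139, 0.001]
ft_force: [-0.2, 3.5, 0.3]
grip_width: 0.007
grip_force: 1.4
```

Request:
{"method": "play_rows", "body": {"increments": [[[0, -0.01, 0, 0, 0, 0, -1], [0, -0.02, 0, 0, 0, 0, -1], [0, -0.02, 0, 0, 0, 0, -1], [0, -0.02, 0, 0, 0, 0, -1]]]}}

```text
time: 8.55
position: [0.604, 0.0563, 0.1395]
tool_rot: [0.086, 3.139, -0.001]
ft_force: [-1.0, 2.5, -0.5]
grip_width: 0.006
grip_force: 0.9
```

By geometry the pointer is near 2.1 rad. I'll back off, lift, and look.

Request:
{"method": "play_rows", "body": {"increments": [[[0, 0.1, 0, 0, 0, 0, -1], [0, 0.25, 0, 0, 0, 0, -1], [0, 0.25, 0, 0, 0, 0, -1], [0, 0.25, -0.4, 0, 0, 0, -1], [0, 0.25, -0.8, 0, 0, 0, -1], [0.3, 0.25, -1, 0, 0, 0, -1], [0.6, 0.25, -1, 0, 0, 0, -1], [0.6, 0.25, -1, 0, 0, 0, -1]]]}}

```text
time: 9.35
position: [0.5426, 0.0856, 0.24]
tool_rot: [-0.083, -3.14, -0.002]
ft_force: [-0.5, 0.1, 0.5]
grip_width: 0.002
grip_force: 0.0
```

Request:
{"method": "play_rows", "body": {"increments": [[[0.4, -0.5, 0, 0, 0, 0, -1], [0.8, -1, 0, 0, 0, 0, -1], [0.8, -1, 0, 0, 0, 0, -1], [0.8, -1, 0, 0, 0, 0, -1]]]}}

```text
time: 9.75
position: [0.4581, -0.0139, 0.2392]
tool_rot: [-0.094, -3.14, 0.0]
ft_force: [0.7, -0.3, 0.0]
grip_width: 0.006
grip_force: 0.0
```

Run:
```python
from h import *
s=ctrl.get_state()
print(s["time"],s["position"],s["ft_force"])
C=cam("wrist",s);ax=np.array([.5519,.0615]);y=-.055;R=np.array([[np.cos(y),-np.sin(y)],[np.sin(y),np.cos(y)]])
for k in(3,4,5):
    d=R@[np.sin(k*np.pi/6),np.cos(k*np.pi/6)];print(k+1,proj(C,[*(ax+.02*d),.087]),proj(C,[*(ax+.058*d),.087]))
p=R@[-.052,-.075]+[.5379,.0243];print("button",p,proj(C,[*p,.064]))
cv2.imwrite("pics/w6.png",ctrl.get_image("wrist")[:,:,::-1])
```

```text
9.75 [ 0.45805158 -0.01387829  0.23920167] [ 0.68779849 -0.31982675  0.04032582]
4 [353.32019937 322.74942302] [350.24422169 359.97827746]
5 [341.66367511 320.07691756] [317.44998547 352.72745967]
6 [333.44295013 312.59621463] [293.55783897 332.07602006]
button [ 0.48185571 -0.04772803] [218.94687574 220.3707932 ]
```

View pics/w6.png

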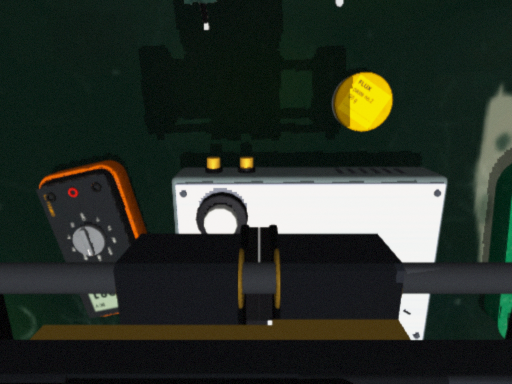

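The button is at (219,221), which matches the prediction (219,220). The tin and multimeter are in place. The gripper hides the selector here, and I have no picture views left, so I'll check its angle numerically in the fixed cameras.

```bash
cat > ang.py <<'E'
from h import *
ax=np.array([.5519,.0615]);y=-.055;R=np.array([[np.cos(y),-np.sin(y)],[np.sin(y),np.cos(y)]])
def prof(im,C,r=.05,z=.082):
    g=cv2.GaussianBlur(cv2.cvtColor(im,cv2.COLOR_RGB2GRAY),(3,3),0).astype(np.float32)
    o=[]
    for t in np.arange(0,3.3,.1308):
        q=[proj(C,[*(ax+rr*(R@[np.sin(t),np.cos(t)])),z]) for rr in(.044,.048,.052,.056)]
        o.append(int(np.mean([g[int(round(v)),int(round(u))] if 0<=v<384 and 0<=u<512 else -1 for u,v in q])))
    return o
E
python3 - <<'E'
from ang import *
print([round(float(t),2) for t in np.arange(0,3.3,.1308)])
old=cv2.imread("pics/top.png")[:,:,::-1].copy();print(prof(old,cam("top")))
print(prof(cv2.imread("pics/scene.png")[:,:,::-1].copy(),cam("scene")))
print(prof(ctrl.get_image("top"),cam("top")));print(prof(ctrl.get_image("scene"),cam("scene")))
E
```

```text
[0.0, 0.13, 0.26, 0.39, 0.52, 0.65, 0.78, 0.92, 1.05, 1.18, 1.31, 1.44, 1.57, 1.7, 1.83, 1.96, 2.09, 2.22, 2.35, 2.49, 2.62, 2.75, 2.88, 3.01, 3.14, 3.27]
[236, 239, 239, 239, 235, 226, 130, 98, 193, 240, 239, 239, 239, 238, 239, 239, 240, 240, 239, 239, 239, 239, 239, 239, 239, 239]
[114, 120, 137, 162, 153, 111, 121, 66, 149, 179, 205, 199, 216, 205, 183, 130, 84, 80, 119, 193, 225, 227, 228, 227, 225, 199]
[236, 239, 239, 239, 234, 239, 239, 239, 237, 239, 239, 239, 239, 238, 234, 140, 138, 52, 181, 232, 240, 239, 240, 236, 89, 81]
[111, 118, 135, 154, 62, 48, 44, 44, 48, 163, 205, 198, 216, 214, 142, 56, 51, 50, 54, 69, 91, 117, 132, 145, 150, 140]
```

Run:
```python
from ang import *
C=cam("top")
def est(im):
    g=cv2.cvtColor(im,cv2.COLOR_RGB2GRAY).astype(np.float32);out=[]
    for r in(.038,.042,.046,.05,.054):
        T=np.arange(.3,2.75,.01);q=np.float32([proj(C,[*(ax+r*(R@[np.sin(t),np.cos(t)])),.084]) for t in T])
        w=np.clip(200-cv2.remap(g,q[:,:1],q[:,1:],cv2.INTER_LINEAR)[:,0],0,None);k=T[w>60]
        out.append((round((w*T).sum()/w.sum(),3),round(k.min(),2),round(k.max(),2)))
    return out
print(est(cv2.imread("pics/top.png")[:,:,::-1].copy()));print(est(ctrl.get_image("top")))
```

```text
[(np.float64(0.857), np.float64(0.65), np.float64(1.05)), (np.float64(0.864), np.float64(0.68), np.float64(1.04)), (np.float64(0.866), np.float64(0.7), np.float64(1.02)), (np.float64(0.867), np.float64(0.72), np.float64(0.99)), (np.float64(0.862), np.float64(0.73), np.float64(0.97))]
[(np.float64(2.209), np.float64(1.91), np.float64(2.41)), (np.float64(2.185), np.float64(1.93), np.float64(2.37)), (np.float64(2.183), np.float64(1.94), np.float64(2.34)), (np.float64(2.165), np.float64(1.95), np.float64(2.32)), (np.float64(2.137), np.float64(1.97), np.float64(2.27))]
```

The top view's left edge gives about 2.1 rad, but shadows and the visible side face blur it. I'll take one clean wrist measurement from above, using the ticks as reference, before pressing.

Request:
{"method": "play_rows", "body": {"increments": [[[-0.35, 0.2, -0.2, 0, 0, 0, -1], [-0.7, 0.4, -0.25, 0, 0, 0, -1], [-0.7, 0.4, -0.25, 0, 0, 0, -1]]]}}

```text
time: 10.25
position: [0.5361, 0.0308, 0.2641]
tool_rot: [0.076, 3.138, -0.001]
ft_force: [-0.1, 0.2, -0.1]
grip_width: 0.002
grip_force: 0.0
```

Request:
{"method": "play_rows", "body": {"increments": [[[-0.35, 0.2, -0.2, 0, 0, 0, -1], [-0.7, 0.4, -0.25, 0, 0, 0, -1], [-0.7, 0.4, -0.25, 0, 0, 0, -1], [-0.7, 0.4, -0.25, 0, 0, 0, -1], [-0.7, 0.4, -0.25, 0, 0, 0, -1]]]}}

```text
time: 10.75
position: [0.6033, 0.0618, 0.2885]
tool_rot: [-0.085, -3.139, 0.001]
ft_force: [0.9, -0.9, 0.5]
grip_width: 0.004
grip_force: 0.0
```

```bash
cat > wm.py <<'E'
from ang import *
s=ctrl.get_state();C=cam("wrist",s);im=ctrl.get_image("wrist");cv2.imwrite("pics/w7.png",im[:,:,::-1])
print(s["time"],s["position"],proj(C,[*ax,.055]),"cam",-C[1].T@C[2])
g=cv2.cvtColor(im,cv2.COLOR_RGB2GRAY).astype(np.float32)
def line(r,z,T):
    q=np.float32([proj(C,[*(ax+r*(R@[np.sin(t),np.cos(t)])),z]) for t in T]);return cv2.remap(g,q[:,:1],q[:,1:],cv2.INTER_LINEAR)[:,0].astype(int)
T=np.arange(-.2,3.4,.02);L=np.mean([line(r,.055,T) for r in(.063,.066,.069)],0)
print("dark at tick radius",[(round(t,2),int(v)) for t,v in zip(T,L) if v<150])
for r in(.04,.046,.052):
    T=np.arange(1.4,2.8,.04);print(r,list(zip((T*100).astype(int).tolist(),line(r,.087,T).tolist())))
E
python3 wm.py
```

```text
10.75 [0.60332261 0.06184919 0.28851286] [254.31923243 122.27341487] cam [0.52840106 0.06710806 0.38089478]
dark at tick radius [(np.float64(-0.04), 145), (np.float64(-0.02), 91), (np.float64(-0.0), 115), (np.float64(1.0), 146), (np.float64(1.02), 134), (np.float64(1.52), 145), (np.float64(1.54), 86), (np.float64(1.56), 136), (np.float64(2.08), 142), (np.float64(2.62), 141), (np.float64(3.16), 116), (np.float64(3.18), 124)]
0.04 [(140, 243), (144, 243), (148, 243), (152, 243), (156, 243), (160, 243), (164, 243), (168, 243), (172, 243), (176, 243), (180, 243), (184, 239), (188, 100), (192, 32), (196, 23), (200, 86), (204, 235), (208, 187), (212, 29), (216, 31), (220, 26), (224, 88), (228, 157), (232, 162), (236, 234), (240, 243), (244, 243), (248, 243), (252, 243), (256, 244), (260, 243), (264, 243), (268, 243), (272, 243), (276, 231)]
0.046 [(140, 243), (144, 243), (148, 243), (152, 243), (156, 244), (160, 243), (164, 243), (168, 244), (172, 243), (176, 243), (180, 243), (184, 243), (188, 235), (192, 59), (196, 28), (200, 50), (204, 222), (208, 177), (212, 16), (216, 32), (220, 65), (224, 227), (228, 242), (232, 243), (236, 243), (240, 243), (244, 243), (248, 243), (252, 243), (256, 243), (260, 243), (264, 244), (268, 243), (272, 243), (276, 243)]
0.052 [(140, 243), (144, 243), (148, 243), (152, 238), (156, 243), (160, 243), (164, 243), (168, 243), (172, 243), (176, 243), (180, 243), (184, 243), (188, 243), (192, 159), (196, 32), (200, 25), (204, 205), (208, 184), (212, 26), (216, 31), (220, 135), (224, 243), (228, 244), (232, 243), (236, 243), (240, 243), (244, 243), (248, 243), (252, 243), (256, 243), (260, 243), (264, 222), (268, 240), (272, 244), (276, 243)]
```

The wrist measurement puts the white line at about 2.06 rad and the fifth tick at 2.08 in the same frame, so the selector is seated in the fifth position. On to the button.

Request:
{"method": "play_rows", "body": {"increments": [[[0.3, -0.3, 0, 0, 0, 0, -1], [0.6, -0.6, 0, 0, 0, 0, -1], [0.6, -0.6, 0, 0, 0, 0, -1]]]}}

```text
time: 11.1
position: [0.5368, -0.0003, 0.2895]
tool_rot: [-0.097, -3.138, 0.0]
ft_force: [-0.6, -0.1, 0.3]
grip_width: 0.005
grip_force: 0.0
```

Request:
{"method": "play_rows", "body": {"increments": [[[0.3, -0.3, 0, 0, 0, 0, -1], [0.55, -0.56, 0.2, 0, 0, 0, -1], [0.55, -0.56, 0.6, 0, 0, 0, -1], [0.55, -0.56, 0.9, 0, 0, 0, -1], [0.55, -0.56, 0.9, 0, 0, 0, -1], [0.55, -0.56, 0.9, 0, 0, 0, -1]]]}}

```text
time: 11.7
position: [0.4828, -0.0475, 0.2]
tool_rot: [0.086, 3.14, 0.0]
ft_force: [0.9, 0.5, 0.4]
grip_width: 0.004
grip_force: 0.0
```

Request:
{"method": "play_rows", "body": {"increments": [[[0, 0, 0.2, 0, 0, 0, -1], [0, 0, 0.4, 0, 0, 0, -1], [0, 0, 0.45, 0, 0, 0, -1], [0, 0, 0.45, 0, 0, 0, -1]]]}}

```text
time: 12.1
position: [0.4834, -0.0474, 0.1552]
tool_rot: [0.085, 3.14, 0.0]
ft_force: [-0.6, -0.1, -0.1]
grip_width: 0.005
grip_force: 0.0
```

Tip is at z≈0.085; I'll descend gently until contact.

Request:
{"method": "play_rows", "body": {"increments": [[[0, 0, 0.03, 0, 0, 0, -1], [0, 0, 0.06, 0, 0, 0, -1], [0, 0, 0.09, 0, 0, 0, -1], [0, 0, 0.09, 0, 0, 0, -1]]]}}

```text
time: 12.5
position: [0.4834, -0.0474, 0.1457]
tool_rot: [0.085, 3.139, 0.0]
ft_force: [0.3, 0.7, 3.2]
grip_width: 0.005
grip_force: 1.1
```

Request:
{"method": "play_rows", "body": {"increments": [[[0, 0, 0.02, 0, 0, 0, -1], [0, 0, 0.04, 0, 0, 0, -1], [0, 0, 0.04, 0, 0, 0, -1]]]}}

```text
time: 12.8
position: [0.4834, -0.0474, 0.1416]
tool_rot: [0.085, 3.139, 0.0]
ft_force: [1.4, 0.1, 3.5]
grip_width: 0.008
grip_force: 2.3
```

Request:
{"method": "play_rows", "body": {"increments": [[[0, 0, 0.02, 0, 0, 0, -1], [0, 0, 0.03, 0, 0, 0, -1], [0, 0, 0.03, 0, 0, 0, -1]]]}}

```text
time: 13.1
position: [0.4835, -0.0475, 0.1408]
tool_rot: [0.086, 3.139, 0.002]
ft_force: [-6.5, 0.7, 20.9]
grip_width: 0.004
grip_force: 10.6
```

The button has bottomed (force rose to 21 N). I'll release and lift clear.

Request:
{"method": "play_rows", "body": {"increments": [[[0, 0, -0.1, 0, 0, 0, -1], [0, 0, -0.4, 0, 0, 0, -1], [0, 0, -0.8, 0, 0, 0, -1], [0, 0, -1, 0, 0, 0, -1], [0, 0, -1, 0, 0, 0, -1], [0, 0, -1, 0, 0, 0, -1]]]}}

```text
time: 13.7
position: [0.4821, -0.0475, 0.2375]
tool_rot: [-0.085, -3.139, -0.0]
ft_force: [-1.5, -0.4, -0.7]
grip_width: 0.004
grip_force: 0.0
```

Run:
```python
from h import *
s=ctrl.get_state();print(s["time"],s["position"],s["ft_force"],np.abs(s["qd"]).max())
print(ctrl.close_job())
```

```text
13.7 [ 0.48214167 -0.04746255  0.23753812] [-1.47097636 -0.42158699 -0.65427757] 0.024214058944190552
the job is handed in; nothing more can be done
None
```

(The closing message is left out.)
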